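Lock the cash box with its key and put the key away

TASK

Lock the cash box: take the key from its stand, push it fully home into the keyhole of the lock, turn it clockwise to its stop so that the bolt is fully shot into the keeper, then turn it back home, draw it out and stand it fully down in its key stand again. The lock case sits up to two centimetres off its marked place, so find the keyhole by feel or by eye, be gentle and never force the key or the lock; leave the other things where they are.

Things in the scene. Friction and masses are not known exactly. Their poses are not given: they have to be found in the camera images.
- key: Key, 66 mm long, 45 g, upright in its stand. Origin at the tip of the shank, on its axis; +z runs up to the bow. Steel shank 9 mm across, tapered to 6 mm over the last 2.5 mm at the tip. Flat bit (tooth) 4 mm thick in y, out to 12 mm from the axis towards the key's -x, from 3 to 15 mm above the tip.
- key_bow (a point): Point in the middle of the key's flat wooden bow, 48 mm above the tip: the place to grasp. The bow is 34 mm in key x, 10 mm thick in key y (grasp across this), from 30 to 66 mm above the tip. Below it a round flange 18 mm across, from 26 to 30 mm above the tip, is the seating shoulder.
- key_stand: Fixed wooden block 54 x 44 x 36 mm (x, y, z), origin on the table under the standing key's axis. Hole open at the top, x from -15 to +7 mm, y from -6.5 to +6.5 mm, 30 mm deep. The key stands in it with its axes along the block's (bit to -x), its flange on the block's top, its tip 10 mm above the table.
- cash_box: Fixed low wooden box 92 x 142 x 46 mm (x, y, z), origin under its centre. On the +y half of its top stands a steel rim lock with a keyhole in its top; on the -y half (the flap) a staple-shaped steel keeper 65 mm above the table, 3 to 14 mm to -y of the origin, with room for the lock's bolt.
- lock_nominal (a point): Where the centre of the lock case's top should be, 90 mm above the table; axes as the box's. The true case is mounted 3 to 18 mm off towards box +x and up to 4 mm off either way in y (not turned, height true), which is not measured. The case is a steel box 60 x 60 mm, 42 mm high, square to the box, its sides free to touch; the keyhole is exactly at its centre.
- home_nominal (a point): 26 mm below lock_nominal: where the tip of a key fully home would be (with the same unknown offset), its flange on the case's top. Keyhole straight down: 11 x 11 mm square for the shank, with a slot 6.5 mm wide reaching 13.75 mm from the centre to the box's -x for the bit; the key enters only with its axes along the box's.
- bolt (a joint): Bolt travel, m: 0 retracted, 0.0115 or more when shot. Key home: it turns clockwise from above against 0.03 to 0.08 N m to a rubber stop met at 1.40 rad (plus 0.1 to 0.3 rad of play and twist in the grip), then about 1 N m per rad. Bolt starts after a third of the turn and stays shot when the key is turned back. The key comes out only at its first direction, within about 0.1 rad.
- sanding_block: Bystander: cork sanding block 39 x 65 x 28 mm, origin under its centre.
- turned_jar: Bystander: small turned wooden jar with a knobbed lid, 47 mm in diameter, 73 mm high, origin under its centre.
- oiled_house: Bystander: oiled wooden toy house 58 x 56 x 125 mm, origin under its centre.
- knob_jar: Bystander: small wooden jar with a knobbed lid, 47 mm in diameter, 73 mm high, between the key stand or sanding block on the right and the cash box, origin under its centre.
Mind the look-alikes: they are no part of the job. What is shaped like the key_stand but pink or red is not meant.

How it is judged:
On the way, in this order (a step that is already met when the one before it is completed fails the run):
1. the key is fully home in the lock (within 3 mm) (x of key in the frame of cash_box between -0.014 and 0.014 m and y of key in the frame of cash_box between 0.021 and 0.045 m and z of key in the frame of cash_box below 0.067 m), for 0.1 s.
2. the key, still in the lock, is turned to its stop and the bolt is shot (at least 11 mm) (x of key in the frame of cash_box between -0.014 and 0.014 m and y of key in the frame of cash_box between 0.021 and 0.045 m and z of key in the frame of cash_box below 0.073 m and value of joint bolt above 0.011 m and angle between the x axis of key and the x axis of cash_box, either way round above 1.25 rad), for 0.2 s.
3. the key, still in the lock, is turned back to its home direction (within 0.2 rad) (x of key in the frame of cash_box between -0.014 and 0.014 m and y of key in the frame of cash_box between 0.021 and 0.045 m and z of key in the frame of cash_box below 0.073 m and angle between the x axis of key and the x axis of cash_box, either way round below 0.2 rad), for 0.1 s.
At the end, for the whole second after the job is handed in: The bolt is shot at least 11 mm, and the key stands released and at rest in the hole of its stand, fully down (tip under 14 mm above the table, within 6 mm in the stand's x and 4 mm in its y) and upright within 0.15 rad (value of joint bolt above 0.011 m and x of key in the frame of key_stand between -0.006 and 0.006 m and y of key in the frame of key_stand between -0.004 and 0.004 m and height (world z) of key below 0.014 m and angle between key's own z axis and vertical below 0.15 rad and linear speed of key below 0.02 m/s); the robot touches nothing.
It fails at once if the key is pushed hard against the lock before it is turned: more than 25 N in all between the key and the cash box with its lock while the bolt is still retracted (contact force between key and cash_box above 25 N and value of joint bolt below 0.0005 m).
It fails at once if the key is forced: more than 60 N in all between the key and the cash box with its lock (contact force between key and cash_box above 60 N).
It fails at once if the robot presses on the cash box or its lock with more than 20 N (contact force between any of the fingers, the arm and cash_box above 20 N).
It fails at once if a bystander is moved by more than 20 mm (distance of any of sanding_block, turned_jar, oiled_house, knob_jar from where it was at the start of the episode above 0.02 m).
It also fails if it takes over 72 s, if anything falls off the work surface, if the arm or the gripper's body presses on something with over 40 N, if the wrist force passes 120 N, or if a joint passes its speed limit or range.

ROBOT

A 6-joint arm with a two-finger parallel gripper is mounted at the origin on a cart in front of the work surface, level with it; the furniture and walls round the work are solid. World frame = base frame: x ahead of the robot, y to its left, z up, the work surface at z = 0. Lengths are in m, angles in rad, forces in N, time in s.
With the tool pointing down it reaches from about 0.275 to 0.725 m from the base axis. Payload 5.6 kg.
Tool frame: the origin (TCP) lies on the centre line of the jaws, within the pads' length; the fingertips stand 19 mm ahead of it and the grasp point (between the pads) is the TCP (finger_overhang is the distance from the TCP to the fingertips, in m); z points along the fingers, y is the line along which they close (so a half turn about z gives the same grasp; the last joint's range is limited). The gripper opens to 85 mm and grips with 20 to 120 N. Pads are 22 mm wide; open, the fingers measure 114 mm over their backs; the gripper's body (76 mm by 85 mm) begins 54 mm behind the grasp point. The pads swing forward as they close: fully open they stand 13 mm farther back than shut.
Start: joints at [1.559, 0.255, 0.108, 0, -1.424, -0.285], TCP at [0.161, 0.526, 0.25] pointing down, gripper open.
Joint ranges: [-2.95, 2.95], [-1.21, 1.97], [-1.09, 1.5], [-2.87, 1.71], [-2.94, -0.07], [-3.05, 3.05]. Speed limits (rad/s): [2.57, 2.57, 3.14, 3.14, 3.14, 3.14].

INTERFACE

Orientations are given as a 3x3 rotation matrix whose columns are the frame's x, y, z axes.
In Python, from cell import * gives the robot as it stands.
- The arm moves only by the shell command python3 -m inch 'ROWS'. ROWS is JSON, a list of rows, each a list of 7 numbers: the gripper command: -1 is shut, 1 is fully open, values between are in proportion, then the shift along the tool's x, y, z normalised to -1 to 1, where 1 is 40 cm, then the turn, a rotation vector about the tool's x, y, z normalised to -1 to 1, where 1 is pi rad. In form: [[claw, dx, dy, dz, ax, ay, az], ...]. A call has 1 to 20 rows; each row is the pose to reach, as a shift and turn from the pose commanded when the call began, along the tool's axes at that moment, turning the shorter way round; what a row does not reach only later rows make up. A row lasts 1/10 s, in which the tool goes at most 50 mm and 8.59 degrees, less where a joint would pass 70% of its speed; a pose out of reach is approached as far as the arm can. A call with a number of a shift or a turn outside -1 to 1 is refused whole. A call with a gripper value outside its range is refused whole. The fingers move at their own pace and stop on an object; the grip force is fixed at half the most. Time passes only in rows, so rows that repeat a pose let the fingers close. It gives the time, the measured TCP pose, the force, the opening and the grip force at its end, in the units of the state.
- observe(): the state, without advancing time (a new reading comes with each control period).
- grab_frame(name): name is "side" or "top" or "wrist"; returns (picture, depth): 384x512x3 uint8, red, green, blue; 384x512 float32, m along the optical axis (not along the pixel's ray), 0 where there is no reading.
- camera_info(name): a dict with "fx", "fy", "cx", "cy" (pixels), "T" (4x4, takes a point from camera to world coordinates). Camera axes: x right, y down, z forward; pixel columns grow to the right and rows downward; lengths in m; the calibration is good to about 2 mm. A picture is of the moment at which its call begins: read the wrist's pose just before it. camera_info takes no time and is no camera call; for the wrist camera it gives the pose at the moment of the call.
- close_job(): hands the job in; it is judged then, once.
The state is a dict: "time": time; "joints": joint angles; "qvel": joint speeds; "effort": joint torques, N m; "tcp_pos": TCP position; "ee_rot": TCP orientation; "force": force on the tool from outside, world axes, zero at the start; "torque": the same for the moment, N m; "grip_width": opening from 0.0 (shut) to 1.0 (fully open); "gripper_force": force on a finger pad.
Only numpy, scipy, OpenCV 4.12 (cv2) and the standard library are available. Lean on these libraries where they do the work, as an engineer would, in place of code of your own. Each camera call takes 0.05 s, during which the arm holds its last target. There are 200 camera calls.

## Working session

There is one attempt and no reset: what is moved stays moved. The work goes in short steps, Python scripts to look and compute and a shell command to move; the robot and the scene stay as the last step left them, time stands still between calls to the robot, and variables do not carry over. Pictures are saved under pics/ and viewed, at most 10 in all, crops included, and the job is handed in when it is done.

```bash
mkdir -p pics; ls; python3 - <<'E'
from cell import *
import cv2,numpy as np
s=observe();print({k:np.round(v,3).tolist() for k,v in s.items()})
for n in("side","top"):
    p,d=grab_frame(n);cv2.imwrite(f"pics/{n}0.png",p[:,:,::-1]);np.save(f"pics/{n}0.npy",d)
    c=camera_info(n);print(n,c["fx"],c["cx"],c["cy"],np.round(c["T"],3).tolist())
E
```

```text
pics
{'time': 0.0, 'joints': [1.559, 0.256, 0.107, -0.0, -1.424, -0.285], 'qvel': [0.001, -0.001, 0.001, 0.001, -0.0, -0.0], 'effort': [0.0, -38.662, 23.794, 5.365, -0.006, -0.0], 'tcp_pos': [0.161, 0.526, 0.249], 'ee_rot': [[0.956, -0.293, -0.001], [-0.293, -0.956, -0.002], [0.0, 0.002, -1.0]], 'force': [0.643, 0.093, -0.249], 'torque': [-0.027, -0.023, -0.024], 'gripper_force': 0.0, 'grip_width': 1.0}
side 479.387218592484 257.7623926716819 187.31423193302157 [[-0.978, -0.057, 0.2, 0.209], [-0.208, 0.35, -0.913, 1.685], [-0.018, -0.935, -0.354, 0.757], [0.0, 0.0, 0.0, 1.0]]
top 361.50116531385595 252.63608106720574 191.0592203753863 [[-0.021, -0.996, 0.083, 0.474], [-1.0, 0.021, -0.001, -0.042], [-0.001, -0.083, -0.997, 1.548], [0.0, 0.0, 0.0, 1.0]]
```

View pics/side0.png

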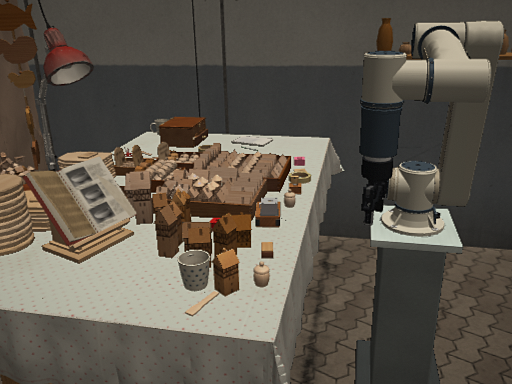

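View pics/top0.png

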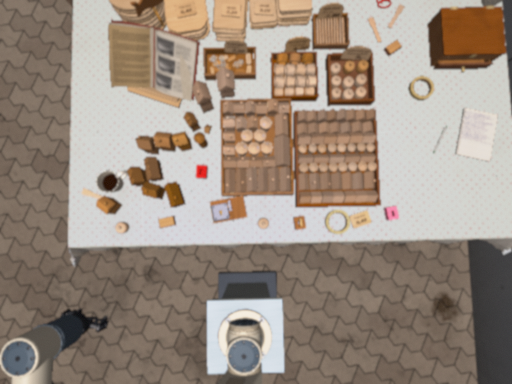

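The pictures show the cash box (top px 228,208; grey lock on its left, i.e. +y, half), the knob jar (263,223) and the sanding block (166,222). There are two key-stand candidates: the brown block at (299,222) and the pink one at (392,213). The brown one fits, since pink or red is not meant and the knob jar lies between it and the box. I'll confirm with an enlarged crop.

```bash
cat > h.py <<'E'
from cell import *
import cv2,numpy as np
def ray(n,uv,z,c=None):
    c=c or camera_info(n);T=np.array(c["T"])
    d=T[:3,:3]@np.array([(uv[0]-c["cx"])/c["fx"],(uv[1]-c["cy"])/c["fy"],1]);o=T[:3,3]
    return o+d*(z-o[2])/d[2]
def cloud(d,c):
    v,u=np.mgrid[:d.shape[0],:d.shape[1]]
    P=np.stack([(u-c["cx"])/c["fx"]*d,(v-c["cy"])/c["fy"]*d,d],-1)
    T=np.array(c["T"]);return P@T[:3,:3].T+T[:3,3]
def two(c1,p1,c2,p2):
    A=[];b=[]
    for c,p in((c1,p1),(c2,p2)):
        T=np.array(c["T"]);d=T[:3,:3]@np.array([(p[0]-c["cx"])/c["fx"],(p[1]-c["cy"])/c["fy"],1]);d/=np.linalg.norm(d)
        M=np.eye(3)-np.outer(d,d);A.append(M);b.append(M@T[:3,3])
    return np.linalg.lstsq(np.vstack(A),np.hstack(b),rcond=None)[0]
E
python3 - <<'E'
from h import *
for n,uv,z in(("key",(299,222),.04),("box",(228,208),.046),("lock",(221,210),.09),("knob",(263,223),.07),("pink",(392,213),.04)): print(n,ray("top",uv,z).round(3))
t=cv2.imread("pics/top0.png")[185:245,195:415];s=cv2.imread("pics/side0.png")[145:230,240:325]
t=cv2.resize(t,(770,210),interpolation=2);s=cv2.resize(s,(380,380),interpolation=2)
o=np.zeros((595,770,3),np.uint8);o[:210]=t;o[212:592,:380]=s;cv2.imwrite("pics/crop1.png",o)
E
```

```text
key [ 0.466 -0.233  0.04 ]
box [0.53  0.06  0.046]
lock [0.521 0.086 0.09 ]
knob [ 0.465 -0.083  0.07 ]
pink [ 0.495 -0.622  0.04 ]
```

View pics/crop1.png

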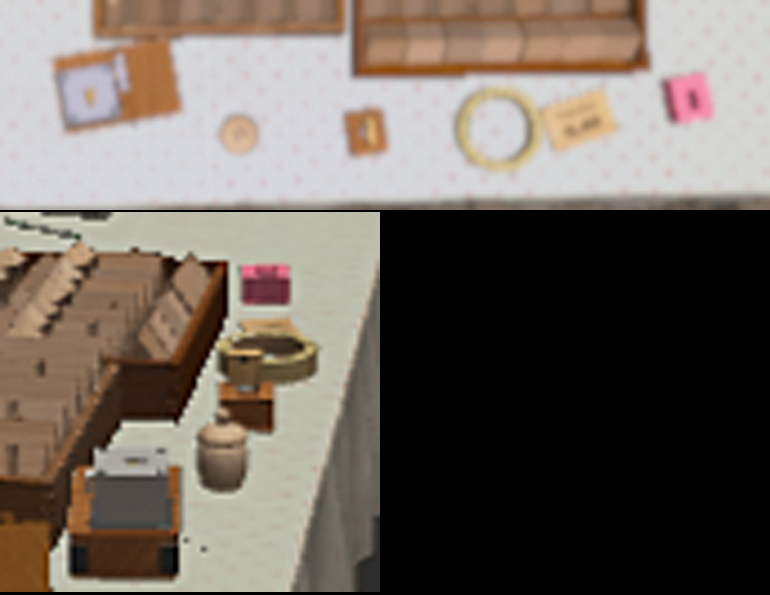

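The crop confirms it: the brown stand at (299,222) carries the light wooden key, and the pink one has no key. Next I'll move to look at the lock from the wrist camera.

```bash
python3 -m inch '[[1,0.98,0.84,-0.07,0,0,-0.15],[1,0.98,0.84,-0.07,0,0,-0.15],[1,0.98,0.84,-0.07,0,0,-0.15],[1,0.98,0.84,-0.07,0,0,-0.15],[1,0.98,0.84,-0.07,0,0,-0.15],[1,0.98,0.84,-0.07,0,0,-0.15],[1,0.98,0.84,-0.07,0,0,-0.15],[1,0.98,0.84,-0.07,0,0,-0.15],[1,0.98,0.84,-0.07,0,0,-0.15],[1,0.98,0.84,-0.07,0,0,-0.15],[1,0.98,0.84,-0.07,0,0,-0.15],[1,0.98,0.84,-0.07,0,0,-0.15],[1,0.98,0.84,-0.07,0,0,-0.15],[1,0.98,0.84,-0.07,0,0,-0.15],[1,0.98,0.84,-0.07,0,0,-0.15],[1,0.98,0.84,-0.07,0,0,-0.15]]'
python3 - <<'E'
from h import *
s=observe();c=camera_info("wrist");p,d=grab_frame("wrist");print(s["time"],s["tcp_pos"],s["joints"].round(2) if hasattr(s["joints"],'round') else s["joints"]);print(np.round(s["ee_rot"],3))
print(c["fx"],c["cx"],c["cy"],np.round(c["T"],3))
cv2.imwrite("pics/w1.png",p[:,:,::-1]);np.savez("pics/w1.npz",p=p,d=d,T=c["T"])
E
```

```text
time: 1.7
tcp_pos: [0.4371, 0.0907, 0.2784]
ee_rot: [[0.985, 0.175, 0.0], [0.175, -0.985, 0.0], [0.0, -0.0, -1.0]]
force: [-0.7, -0.2, 0.4]
grip_width: 0.995
gripper_force: 0.0
1.7 [0.43709002 0.09070673 0.27835397] [ 0.56  0.04 -0.08 -0.   -1.45  1.19]
[[ 0.985  0.175  0.   ]
 [ 0.175 -0.985  0.   ]
 [ 0.    -0.    -1.   ]]
342.75362314495095 256.05825139570806 189.07290089929998 [[ 0.174 -0.931 -0.32   0.519]
 [-0.985 -0.165 -0.056  0.104]
 [-0.001  0.325 -0.946  0.402]
 [ 0.     0.     0.     1.   ]]
```

View pics/w1.png

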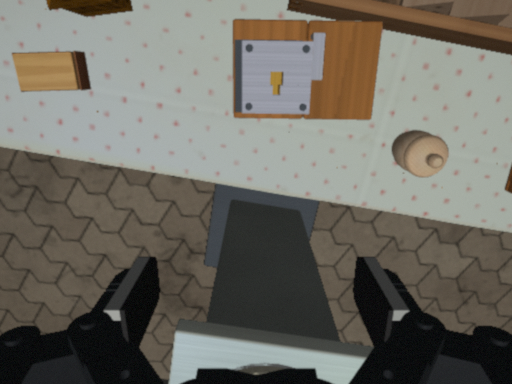

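Wrist view: the lock case has four screws around (248..305, 47..107) and a gold keyhole at (277,82) with its slot towards the image bottom (-x). The keeper is at (318,55), the knob jar at (425,155) and the sanding block at (52,72). I'll take a closer second view.

```bash
python3 -m inch '[[1,0.13,0.02,0.25,0,0,0],[1,0.13,0.02,0.25,0,0,0],[1,0.13,0.02,0.25,0,0,0],[1,0.13,0.02,0.25,0,0,0],[1,0.13,0.02,0.25,0,0,0],[1,0.13,0.02,0.25,0,0,0]]'
python3 - <<'E'
from h import *
c=camera_info("wrist");p,d=grab_frame("wrist");print(observe()["tcp_pos"])
cv2.imwrite("pics/w2.png",p[:,:,::-1]);np.savez("pics/w2.npz",p=p,d=d,T=c["T"])
for f in("w1","w2"):
    z=np.load(f"pics/{f}.npz");p=z["p"];hsv=cv2.cvtColor(p,cv2.COLOR_RGB2HSV);C=dict(c,T=z["T"])
    X=cloud(z["d"],C)
    g=((X[...,2]>.08)&(X[...,2]<.1)&(z["d"]>0)).astype(np.uint8)
    n,l,st,ce=cv2.connectedComponentsWithStats(g);print(f,[(s_[:5].tolist(),q.round(1).tolist()) for s_,q in zip(st[1:],ce[1:]) if s_[4]>200])
    i=1+np.argmax(st[1:,4]);m=(l==i).astype(np.uint8)
    m=cv2.morphologyEx(m,cv2.MORPH_CLOSE,np.ones((25,25)))
    r=cv2.minAreaRect(np.argwhere(m)[:,::-1].astype(np.float32));print(r,np.median(X[l==i][:,2]))
    b=[ray("w",q,.09,C) for q in cv2.boxPoints(r)];print(np.round(b,4).tolist(),np.mean(b,0))
    y=cv2.inRange(hsv,(15,120,80),(32,255,255))&(cv2.dilate(m,np.ones((3,3)))*255)
    mo=cv2.moments(y,True);print("gold",mo["m00"],mo["m10"]/mo["m00"],mo["m01"]/mo["m00"])
E
```

```text
time: 2.35
tcp_pos: [0.4907, 0.0916, 0.1806]
ee_rot: [[0.985, 0.174, 0.004], [0.174, -0.985, 0.001], [0.004, -0.001, -1.0]]
force: [0.9, -0.3, -0.1]
grip_width: 1.002
gripper_force: 0.0
[0.49055327 0.09160528 0.18051392]
w1 [([491, 0, 21, 19, 303], [502.2, 8.4]), ([243, 41, 71, 74, 4779], [277.0, 76.6])]
((278.0, 77.5), (73.0, 70.0), 90.0) 0.08976261331803459
[[0.5411, 0.1191, 0.09], [0.5513, 0.0614, 0.09], [0.4927, 0.0478, 0.09], [0.4818, 0.1094, 0.09]] [0.51672698 0.08440132 0.09      ]
gold 195.0 276.2102564102564 81.33846153846154
w2 [([0, 0, 27, 70, 1160], [9.0, 40.5]), ([346, 0, 25, 49, 513], [360.0, 21.4]), ([423, 0, 53, 63, 852], [440.5, 27.2]), ([493, 27, 19, 46, 423], [505.7, 55.0]), ([224, 119, 97, 93, 8189], [270.5, 163.9])]
((271.39202880859375, 164.66749572753906), (96.03273010253906, 91.96269989013672), 0.8069294095039368) 0.08973158354895475
[[0.4824, 0.1119, 0.09], [0.5431, 0.1198, 0.09], [0.5525, 0.0613, 0.09], [0.4927, 0.0479, 0.09]] [0.51766195 0.08520426 0.09      ]
gold 209.0 270.4736842105263 167.755980861244
```

View pics/w2.png

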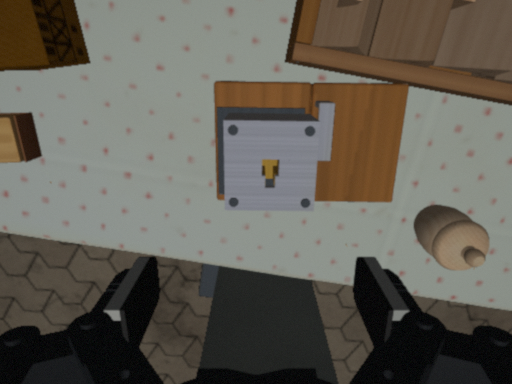

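```bash
python3 -m inch '[[1,-0.26,0.76,0,0,0,0],[1,-0.26,0.76,0,0,0,0],[1,-0.26,0.76,0,0,0,0],[1,-0.26,0.76,0,0,0,0],[1,-0.26,0.76,0,0,0,0],[1,-0.26,0.76,0,0,0,0],[1,-0.26,0.76,0,0,0,0],[1,-0.26,0.76,0,0,0,0],[1,-0.26,0.76,0,0,0,0],[1,-0.26,0.76,0,0,0,0]]'
python3 - <<'E'
from h import *
c=camera_info("wrist");p,d=grab_frame("wrist");s=observe();print(s["tcp_pos"])
cv2.imwrite("pics/w3.png",p[:,:,::-1]);np.savez("pics/w3.npz",p=p,d=d,T=c["T"])
z=np.load("pics/w2.npz");C=dict(c,T=z["T"]);g=cv2.cvtColor(z["p"],cv2.COLOR_RGB2GRAY)
m=(g<70).astype(np.uint8);n,l,st,ce=cv2.connectedComponentsWithStats(m)
S=[q for s_,q in zip(st,ce) if 15<s_[4]<150 and 224<q[0]<320 and 120<q[1]<212]
for q in S: print(q.round(1),ray("w",q,.09,C).round(4))
X=cloud(d,c)
for lo,hi in((.03,.042),(.06,.09)):
    m=((X[...,2]>lo)&(X[...,2]<hi)&(d>0)&(abs(X[...,1]+.233)<.06)&(abs(X[...,0]-.466)<.06)).astype(np.uint8);print(m.sum())
    ys=np.argwhere(m)[:,::-1].astype(np.float32)
    if len(ys): 
        r=cv2.minAreaRect(ys);print(r,np.median(X[m>0],0).round(4)); b=np.array([ray("w",q,np.median(X[m>0][:,2]),c) for q in cv2.boxPoints(r)]);print(b.round(4).tolist(),b.mean(0))
E
```

```text
time: 3.4
tcp_pos: [0.4407, -0.2256, 0.1791]
ee_rot: [[0.985, 0.174, 0.002], [0.174, -0.985, -0.0], [0.001, 0.0, -1.0]]
force: [0.5, 0.5, -0.9]
grip_width: 0.997
gripper_force: 0.0
[ 0.44074433 -0.22544057  0.17890703]
[232.5 129.7] [0.5369 0.1135 0.09  ]
[309.4 130.7] [0.5445 0.0662 0.09  ]
[275.  170.1] [0.5158 0.0825 0.09  ]
[263.2 170.7] [0.5141 0.0899 0.09  ]
[269.4 182.5] [0.507  0.0845 0.09  ]
[233.2 201.6] [0.4896 0.1059 0.09  ]
[304.7 202.5] [0.4972 0.0586 0.09  ]
2828
((278.18084716796875, 151.11781311035156), (56.10968017578125, 66.99110412597656), 2.12109637260437) [ 0.4701 -0.2348  0.0357]
[[0.4367, -0.2216, 0.0357], [0.4902, -0.2145, 0.0357], [0.4961, -0.2572, 0.0357], [0.4429, -0.2672, 0.0357]] [ 0.46647951 -0.24011274  0.03568181]
743
((280.7052001953125, 160.01206970214844), (15.620058059692383, 50.324771881103516), 3.3664605617523193) [ 0.4698 -0.2388  0.075 ]
[[0.4513, -0.2359, 0.075], [0.4862, -0.2312, 0.075], [0.4874, -0.2416, 0.075], [0.4525, -0.2467, 0.075]] [ 0.46933152 -0.23885534  0.074987  ]
```

View pics/w3.png

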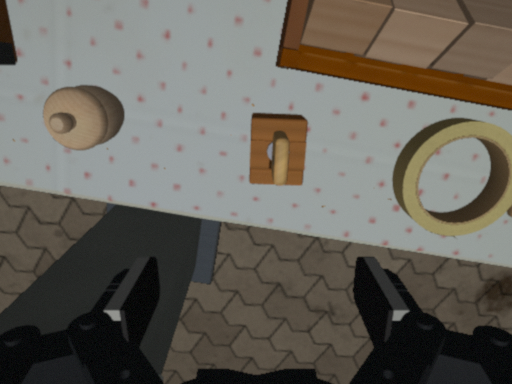

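Lock centre is (0.517,0.086), yaw about 9°. The key bow top is at (0.469,-0.239,0.075), which fits the expected 0.076, and measures 35x10.5 mm at yaw about 8°. The picture shows the bow at (281,160) on the stand. I'll go above it and check from a second view.

```bash
python3 -m inch '[[0,0.065,0.046,0.12,0,0,0.008],[0,0.065,0.046,0.12,0,0,0.008],[0,0.065,0.046,0.12,0,0,0.008],[0,0.065,0.046,0.12,0,0,0.008],[0,0.065,0.046,0.12,0,0,0.008]]'
python3 - <<'E'
from h import *
c=camera_info("wrist");p,d=grab_frame("wrist");s=observe();print(s["tcp_pos"])
cv2.imwrite("pics/w4.png",p[:,:,::-1]);np.savez("pics/w4.npz",p=p,d=d,T=c["T"])
X=cloud(d,c);P=[]
z=np.load("pics/w3.npz");C3=dict(c,T=z["T"])
for D,C in((z["d"],C3),(d,c)):
    X=cloud(D,C)
    m=((X[...,2]>.06)&(X[...,2]<.09)&(D>0)&(abs(X[...,1]+.239)<.03)&(abs(X[...,0]-.469)<.03)).astype(np.uint8)
    m=cv2.morphologyEx(m,cv2.MORPH_OPEN,np.ones((3,3)))
    m&=(X[...,2]>.071).astype(np.uint8)
    r=cv2.minAreaRect(np.argwhere(m)[:,::-1].astype(np.float32));b=np.array([ray("w",q,.075,C) for q in cv2.boxPoints(r)]);print(r,b.round(4).tolist(),b.mean(0).round(4));P.append(r[0])
print("triang",two(C3,P[0],c,P[1]).round(4))
E
```

```text
time: 3.95
tcp_pos: [0.4696, -0.2397, 0.1319]
ee_rot: [[0.989, 0.15, 0.002], [0.15, -0.989, -0.001], [0.002, 0.001, -1.0]]
force: [-0.2, -0.7, 0.2]
grip_width: 0.496
gripper_force: 0.0
[ 0.46956837 -0.23975297  0.13181856]
((281.068603515625, 161.4712371826172), (14.56766128540039, 47.49456787109375), 3.814074993133545) [[0.4514, -0.2364, 0.075], [0.4844, -0.2322, 0.075], [0.4854, -0.2419, 0.075], [0.4524, -0.2466, 0.075]] [ 0.4684 -0.2393  0.075 ]
((253.5, 224.5), (53.0, 17.0), 90.0) [[0.4851, -0.2324, 0.075], [0.4865, -0.2418, 0.075], [0.4534, -0.247, 0.075], [0.4519, -0.237, 0.075]] [ 0.4692 -0.2396  0.075 ]
triang [ 0.4678 -0.2397  0.0709]
```

View pics/w4.png

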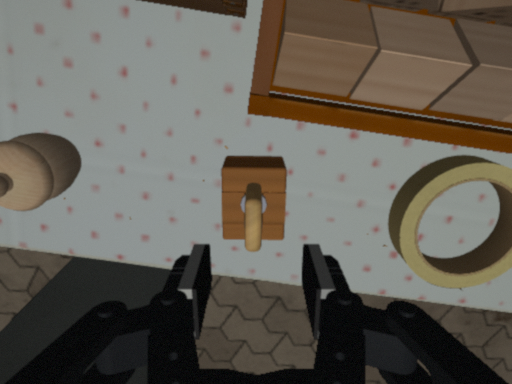

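The bow at (253,224) is centred between the fingers and agrees with the earlier fix: triangulated z is 0.071, depth 0.075. Now I'll descend and grip.

```bash
python3 -m inch '[[0,0,0,0.1,0,0,0],[0,0,0,0.17,0,0,0],[0,0,0,0.17,0,0,0],[0,0,0,0.17,0,0,0],[-1,0,0,0.17,0,0,0],[-1,0,0,0.17,0,0,0],[-1,0,0,0.17,0,0,0],[-1,0,0,0.17,0,0,0],[-1,0,0,0.17,0,0,0],[-1,0,0,0.17,0,0,0],[-1,0,0,0.17,0,0,0],[-1,0,0,0.17,0,0,0]]'
```

```text
time: 5.2
tcp_pos: [0.4702, -0.24, 0.064]
ee_rot: [[0.989, 0.149, 0.003], [0.149, -0.989, -0.001], [0.003, 0.001, -1.0]]
force: [-1.1, 1.5, 6.2]
grip_width: 0.108
gripper_force: 59.5
```

```bash
python3 -m inch '[[-1,0,0,-0.04,0,0,0],[-1,0,0,-0.1,0,0,0],[-1,0,0,-0.2,0,0,0],[-1,0,0,-0.29,0,0,0],[-1,0,0,-0.29,0,0,0],[-1,0,0,-0.29,0,0,0]]'
python3 - <<'E'
from h import *
c=camera_info("wrist");p,d=grab_frame("wrist");s=observe();print(s["tcp_pos"],s["joints"])
cv2.imwrite("pics/w5.png",p[:,:,::-1]);np.savez("pics/w5.npz",p=p,d=d,T=c["T"])
E
```

```text
time: 5.8
tcp_pos: [0.4696, -0.2399, 0.1793]
ee_rot: [[0.989, 0.149, 0.003], [0.149, -0.989, -0.0], [0.003, 0.0, -1.0]]
force: [-0.0, 0.3, -2.3]
grip_width: 0.109
gripper_force: 58.7
[ 0.46884141 -0.23962229  0.17803973] [-1.75284567e-01  2.42900373e-01 -9.37110457e-02 -6.48097798e-04
 -1.23438106e+00  1.89536887e+00]
```

View pics/w5.png

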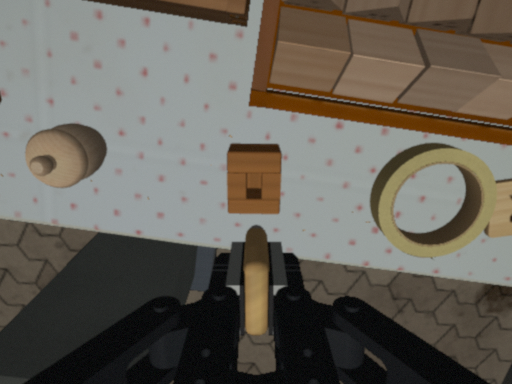

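The key is held cleanly: bow at (256,280), stand hole at (254,188). Next is a move to hover over the keyhole.

```bash
python3 -m inch '[[-1,0.241,-0.787,0,0,0,-0.003],[-1,0.241,-0.787,0,0,0,-0.003],[-1,0.241,-0.787,0,0,0,-0.003],[-1,0.241,-0.787,0,0,0,-0.003],[-1,0.241,-0.787,0,0,0,-0.003],[-1,0.241,-0.787,0,0,0,-0.003],[-1,0.241,-0.787,0,0,0,-0.003],[-1,0.241,-0.787,0.04,0,0,-0.003],[-1,0.241,-0.787,0.04,0,0,-0.003],[-1,0.241,-0.787,0.04,0,0,-0.003],[-1,0.241,-0.787,0.04,0,0,-0.003]]'
python3 - <<'E'
from h import *
c=camera_info("wrist");p,d=grab_frame("wrist");s=observe();print(s["tcp_pos"],np.round(s["ee_rot"],4)[:,0])
cv2.imwrite("pics/w6.png",p[:,:,::-1]);np.savez("pics/w6.npz",p=p,d=d,T=c["T"])
X=cloud(d,c)
g=cv2.cvtColor(p,cv2.COLOR_RGB2GRAY)
m=(g<75).astype(np.uint8);n,l,st,ce=cv2.connectedComponentsWithStats(m)
for s_,q in zip(st,ce):
    if 15<s_[4]<200:
        w=ray("w",q,.09,c)
        if np.hypot(w[0]-.517,w[1]-.086)<.045: print(s_[4],q.round(1),w.round(4))
E
```

```text
time: 6.95
tcp_pos: [0.5177, 0.085, 0.1625]
ee_rot: [[0.988, 0.157, 0.0], [0.157, -0.988, -0.0], [-0.0, 0.0, -1.0]]
force: [0.2, 0.1, -0.2]
grip_width: 0.106
gripper_force: 58.9
[0.51781978 0.08504279 0.1627003 ] [9.876e-01 1.570e-01 5.000e-04]
72 [211.9 177.4] [0.537  0.1135 0.09  ]
71 [292.2 177. ] [0.5447 0.0662 0.09  ]
30 [310.4 230.5] [0.5119 0.0482 0.09  ]
59 [215.3 248.8] [0.4897 0.1059 0.09  ]
```

View pics/w6.png

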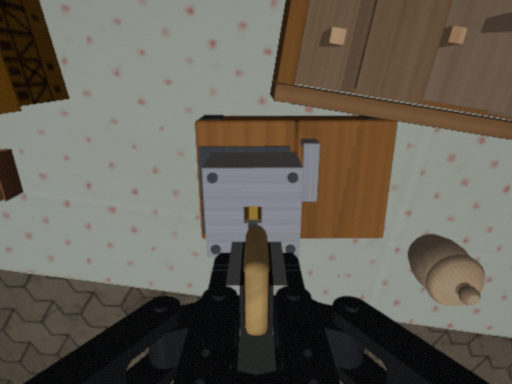

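```bash
python3 - <<'E'
from h import *
c=camera_info("wrist")
for f,t in(("w5",(.4695,-.2399,.1790)),("w6",(.5178,.0850,.1626))):
    z=np.load(f"pics/{f}.npz");C=dict(c,T=z["T"]);X=cloud(z["d"],C);hsv=cv2.cvtColor(z["p"],cv2.COLOR_RGB2HSV)
    a=np.radians(8.57 if f=="w5" else 9.03);R=np.array([[np.cos(a),np.sin(a)],[np.sin(a),-np.cos(a)]])
    L=(X[...,:2]-t[:2])@R
    m=(z["d"]>0)&(abs(L[...,0])<.03)&(abs(L[...,1])<.012)&(hsv[...,1]>70)&(abs(X[...,2]-t[2]-.011)<.004)
    q=L[m];print(f,m.sum(),"z",np.median(X[m][:,2]-t[2]).round(4),"x",np.percentile(q[:,0],[1,50,99]).round(4),"y",np.percentile(q[:,1],[2,50,98]).round(4))
def proj(P,C):
    T=np.array(C["T"]);q=T[:3,:3].T@(np.array(P)-T[:3,3]);return (q[0]/q[2]*C["fx"]+C["cx"],q[1]/q[2]*C["fy"]+C["cy"])
print("hole",proj((.517,.086,.09),C),"tip",proj((.5178,.085,.1087),C),"bowtop",proj((.5178,.085,.1745),C))
E
```

```text
w5 1818 z 0.0113 x [-0.0174  0.0015  0.0149] y [-0.0033  0.0012  0.0059]
w6 1815 z 0.0109 x [-0.0175  0.0013  0.0148] y [-0.0036  0.0012  0.0059]
hole (np.float64(252.33627150710097), np.float64(214.51450745587363)) tip (np.float64(253.94453733940225), np.float64(226.51010632375505)) bowtop (np.float64(252.8988390693182), np.float64(299.55036490059473))
```

```bash
python3 - <<'E'
from h import *
c=camera_info("wrist");t=(.5178,.0850,.1626)
z=np.load("pics/w6.npz");C=dict(c,T=z["T"]);X=cloud(z["d"],C);a=np.radians(9.03);R=np.array([[np.cos(a),np.sin(a)],[np.sin(a),-np.cos(a)]])
L=(X[...,:2]-t[:2])@R;h=X[...,2]-t[2]
print("lock in tool",(np.array([.517,.086])-t[:2])@R)
for lo in np.arange(-.06,.012,.004):
    m=(z["d"]>0)&(h>=lo)&(h<lo+.004)&(abs(L[...,0])<.022)&(abs(L[...,1])<.0115)
    if m.sum()>3: v,u=np.where(m);print(round(lo,3),m.sum(),"u",u.min(),u.max(),"v",v.min(),v.max(),"x",L[m][:,0].min().round(4),L[m][:,0].max().round(4),"y",L[m][:,1].min().round(4),L[m][:,1].max().round(4))
print(z["p"][214:232:2,244:268:2].mean(-1).astype(int))
print((h[214:232:2,244:268:2]*1000).astype(int))
E
```

```text
lock in tool [-0.00063313 -0.00111317]
-0.052 28 u 250 263 v 225 229 x -0.0001 0.0023 y -0.0022 0.0051
-0.024 34 u 247 267 v 228 236 x 0.011 0.0146 y -0.003 0.0063
-0.02 87 u 239 277 v 229 242 x 0.0092 0.0151 y -0.0066 0.0107
-0.016 192 u 228 279 v 233 254 x 0.0061 0.015 y -0.0113 0.0114
-0.012 220 u 227 279 v 237 259 x 0.0059 0.0154 y -0.0115 0.0113
-0.008 223 u 227 280 v 242 263 x 0.0058 0.0152 y -0.0114 0.0114
-0.004 269 u 226 281 v 245 268 x 0.0057 0.0153 y -0.0114 0.0115
0.0 279 u 225 281 v 250 273 x 0.0057 0.0156 y -0.0115 0.0114
0.004 300 u 224 282 v 255 294 x -0.0003 0.0154 y -0.0114 0.0115
0.008 1793 u 223 283 v 260 335 x -0.0195 0.0154 y -0.0114 0.0114
[[ 75  35  57 100 100  98  99  44  44 123 136 136]
 [ 77  37  55 100  98  99  99  44  46 123 136 136]
 [ 77  36  56  99  98  97  99  46  46 121 133 134]
 [ 84  62  65  65  68  70  64  70  66 121 133 133]
 [ 95  83  72  58  60  59  62  83  87 126 132 133]
 [131 129  80  54  53  53  53 106 128 129 131 131]
 [135 134  79  49  47  44  46  53  81 127 136 138]
 [138 136  82  46  44  42  43  45  46  71 132 135]
 [138 130  64  40  43  43  39  43  42  46  77 133]]
[[ -73  -88  -87 -101 -101 -100 -100  -88  -87  -72  -73  -72]
 [ -73  -85  -83 -100 -100 -100 -100  -83  -84  -72  -73  -72]
 [ -73  -80  -82 -101 -100 -101 -101  -81  -81  -72  -72  -73]
 [ -72  -79  -79 -114 -114 -115 -114  -78  -79  -72  -72  -72]
 [ -72  -74  -79 -115 -114 -114 -114  -79  -72  -72  -72  -73]
 [ -72  -73  -79 -114 -115 -113 -114  -77  -72  -72  -73  -73]
 [ -73  -73  -78 -112 -110  -50  -50  -50  -51  -72  -72  -73]
 [ -72  -72  -78  -50  -49  -22  -22  -23  -48  -51  -72  -74]
 [ -72  -73  -79  -20  -20  -20  -19  -19  -18  -20  -20  -73]]
```

```bash
python3 -m inch '[[-1,0.002,-0.006,0,0,0,0],[-1,0.002,-0.006,0.025,0,0,0],[-1,0.002,-0.006,0.044,0,0,0],[-1,0.002,-0.006,0.044,0,0,0],[-1,0.002,-0.006,0.044,0,0,0]]'; python3 -m inch '[[-1,0,0,0.003,0,0,0],[-1,0,0,0.005,0,0,0],[-1,0,0,0.005,0,0,0]]';  python3 -m inch '[[-1,0,0,0.002,0,0,0],[-1,0,0,0.004,0,0,0],[-1,0,0,0.004,0,0,0]]'
```

```text
time: 7.5
tcp_pos: [0.5179, 0.0881, 0.1443]
ee_rot: [[0.987, 0.158, -0.001], [0.158, -0.987, -0.001], [-0.001, 0.0, -1.0]]
force: [-0.3, 0.2, 0.4]
grip_width: 0.103
gripper_force: 58.9
time: 7.8
tcp_pos: [0.5181, 0.0883, 0.1427]
ee_rot: [[0.987, 0.158, 0.0], [0.158, -0.987, 0.0], [0.0, -0.0, -1.0]]
force: [-0.8, 1.0, -1.0]
grip_width: 0.103
gripper_force: 58.9
time: 8.1
tcp_pos: [0.518, 0.0882, 0.141]
ee_rot: [[0.987, 0.158, -0.0], [0.158, -0.987, -0.0], [-0.0, 0.0, -1.0]]
force: [-0.1, -0.2, -1.5]
grip_width: 0.105
gripper_force: 58.9
```

Already 3 mm below the case top with no force, so the tip is in the hole. I'll trim y and go on gently.

```bash
python3 -m inch '[[-1,0,0.0016,0,0,0,0],[-1,0,0.0016,0.003,0,0,0],[-1,0,0.0016,0.005,0,0,0],[-1,0,0.0016,0.005,0,0,0]]';  python3 -m inch '[[-1,0,0,0.003,0,0,0],[-1,0,0,0.006,0,0,0],[-1,0,0,0.006,0,0,0]]'
```

```text
time: 8.5
tcp_pos: [0.5181, 0.0876, 0.1389]
ee_rot: [[0.987, 0.158, -0.0], [0.158, -0.987, -0.0], [-0.0, 0.0, -1.0]]
force: [0.3, -0.1, -1.7]
grip_width: 0.108
gripper_force: 58.9
time: 8.8
tcp_pos: [0.518, 0.0876, 0.1365]
ee_rot: [[0.987, 0.158, -0.0], [0.158, -0.987, -0.0], [-0.0, 0.0, -1.0]]
force: [-0.2, 0.3, -1.1]
grip_width: 0.107
gripper_force: 58.9
```

```bash
python3 -m inch '[[-1,0,0,0.005,0,0,0],[-1,0,0,0.01,0,0,0],[-1,0,0,0.015,0,0,0],[-1,0,0,0.015,0,0,0]]';  python3 -m inch '[[-1,0,0,0.006,0,0,0],[-1,0,0,0.012,0,0,0],[-1,0,0,0.018,0,0,0],[-1,0,0,0.018,0,0,0]]'
```

```text
time: 9.2
tcp_pos: [0.5179, 0.0875, 0.1303]
ee_rot: [[0.987, 0.158, -0.001], [0.158, -0.987, -0.0], [-0.001, 0.0, -1.0]]
force: [-0.2, -0.1, -1.7]
grip_width: 0.105
gripper_force: 58.9
time: 9.6
tcp_pos: [0.5179, 0.0875, 0.123]
ee_rot: [[0.987, 0.158, -0.001], [0.158, -0.987, -0.0], [-0.001, 0.0, -1.0]]
force: [-0.5, 0.7, -1.1]
grip_width: 0.105
gripper_force: 58.9
```

```bash
python3 -m inch '[[-1,0,0,0.005,0,0,0],[-1,0,0,0.01,0,0,0],[-1,0,0,0.01,0,0,0]]'; python3 -m inch '[[-1,0,0,0.0015,0,0,0],[-1,0,0,0.003,0,0,0],[-1,0,0,0.003,0,0,0]]'
```

```text
time: 9.9
tcp_pos: [0.518, 0.0875, 0.1191]
ee_rot: [[0.987, 0.158, -0.001], [0.158, -0.987, -0.0], [-0.001, 0.0, -1.0]]
force: [0.4, 0.4, 0.4]
grip_width: 0.107
gripper_force: 58.9
time: 10.2
tcp_pos: [0.5181, 0.0876, 0.1182]
ee_rot: [[0.987, 0.158, -0.0], [0.158, -0.987, -0.0], [-0.0, 0.0, -1.0]]
force: [0.3, 0.8, -0.4]
grip_width: 0.105
gripper_force: 58.9
```

```bash
python3 -m inch '[[-1,0,0,0.0015,0,0,0],[-1,0,0,0.002,0,0,0],[-1,0,0,0.002,0,0,0]]'; python3 -m inch '[[-1,0,0,0.001,0,0,0],[-1,0,0,0.001,0,0,0]]'
```

```text
time: 10.5
tcp_pos: [0.5183, 0.0876, 0.118]
ee_rot: [[0.987, 0.158, 0.001], [0.158, -0.987, 0.0], [0.001, 0.0, -1.0]]
force: [-1.6, 0.3, 4.7]
grip_width: 0.109
gripper_force: 59.5
time: 10.7
tcp_pos: [0.5183, 0.0876, 0.1179]
ee_rot: [[0.987, 0.158, 0.001], [0.158, -0.987, 0.0], [0.001, 0.0, -1.0]]
force: [-3.8, 1.6, 6.5]
grip_width: 0.106
gripper_force: 60.0
```

Fully home, with 5-6 N on the seat. I'll ease off slightly and turn clockwise in stages.

```bash
python3 -m inch '[[-1,0,0,-0.0015,0,0,0],[-1,0,0,-0.0015,0,0,0.04],[-1,0,0,-0.0015,0,0,0.08],[-1,0,0,-0.0015,0,0,0.12],[-1,0,0,-0.0015,0,0,0.16],[-1,0,0,-0.0015,0,0,0.16]]'; python3 -c "
from h import *;print(observe()['torque'])"
```

```text
time: 11.3
tcp_pos: [0.5182, 0.0867, 0.118]
ee_rot: [[0.941, -0.338, -0.0], [-0.338, -0.941, -0.002], [0.0, 0.001, -1.0]]
force: [-0.9, -3.6, 5.6]
grip_width: 0.109
gripper_force: 59.7
[-1.31613785  0.64754287 -0.00324501]
```

```bash
python3 -m inch '[[-1,0,0,-0.001,0,0,0.04],[-1,0,0,-0.001,0,0,0.08],[-1,0,0,-0.001,0,0,0.12],[-1,0,0,-0.001,0,0,0.16],[-1,0,0,-0.001,0,0,0.16]]'; python3 -c "
from h import *;print(observe()['torque'])"
```

```text
time: 11.8
tcp_pos: [0.517, 0.086, 0.118]
ee_rot: [[0.663, -0.749, -0.003], [-0.749, -0.663, -0.003], [0.0, 0.004, -1.0]]
force: [-4.8, -5.5, 6.6]
grip_width: 0.105
gripper_force: 59.9
[-1.98801838  1.51571347  0.02921499]
```

```bash
python3 -m inch '[[-1,0,0.004,-0.002,0,0,0.0],[-1,0,0.004,-0.002,0,0,0.04],[-1,0,0.004,-0.002,0,0,0.08],[-1,0,0.004,-0.002,0,0,0.12],[-1,0,0.004,-0.002,0,0,0.12]]'; python3 -c "
from h import *;print(observe()['torque'])"
```

```text
time: 12.3
tcp_pos: [0.5159, 0.0864, 0.1182]
ee_rot: [[0.341, -0.94, -0.002], [-0.94, -0.341, -0.0], [-0.0, 0.002, -1.0]]
force: [-3.0, -1.9, 1.4]
grip_width: 0.109
gripper_force: 59.2
[-0.76626479  1.26221757  0.08194974]
```

```bash
python3 -m inch '[[-1,0,0.002,0,0,0,0.03],[-1,0,0.002,0,0,0,0.06],[-1,0,0.002,0,0,0,0.08],[-1,0,0.002,0,0,0,0.08]]'; python3 -c "
from h import *;print(observe()['torque'])"
```

```text
time: 12.7
tcp_pos: [0.5156, 0.0865, 0.1182]
ee_rot: [[0.1, -0.995, -0.002], [-0.995, -0.1, 0.0], [-0.001, 0.001, -1.0]]
force: [-2.7, -1.3, 0.1]
grip_width: 0.107
gripper_force: 58.9
[-0.12477524  1.12468067  0.09868495]
```

```bash
python3 -m inch '[[-1,0,0,0,0,0,0.02],[-1,0,0,0,0,0,0.04],[-1,0,0,0,0,0,0.04]]'; python3 -c "
from h import *;print(observe()['torque'])"; python3 -m inch '[[-1,0,0,0,0,0,0.02],[-1,0,0,0,0,0,0.03],[-1,0,0,0,0,0,0.03],[-1,0,0,0,0,0,0.03]]'; python3 - <<'E'
from h import *
print(observe()['torque'])
p,d=grab_frame("wrist");c=camera_info("wrist")
cv2.imwrite("pics/w7.png",p[:,:,::-1]);np.savez("pics/w7.npz",p=p,d=d,T=c["T"])
E
```

```text
time: 13.0
tcp_pos: [0.5155, 0.0866, 0.1182]
ee_rot: [[-0.026, -1.0, -0.002], [-1.0, 0.026, 0.0], [-0.0, 0.002, -1.0]]
force: [-3.7, 0.7, -0.1]
grip_width: 0.11
gripper_force: 58.8
[0.22808761 1.46730085 0.13655582]
time: 13.4
tcp_pos: [0.5154, 0.0866, 0.1182]
ee_rot: [[-0.12, -0.993, -0.002], [-0.993, 0.12, 0.0], [-0.0, 0.002, -1.0]]
force: [-4.6, 1.7, -1.1]
grip_width: 0.107
gripper_force: 58.7
[0.73230951 1.95238394 0.27128238]
```

View pics/w7.png

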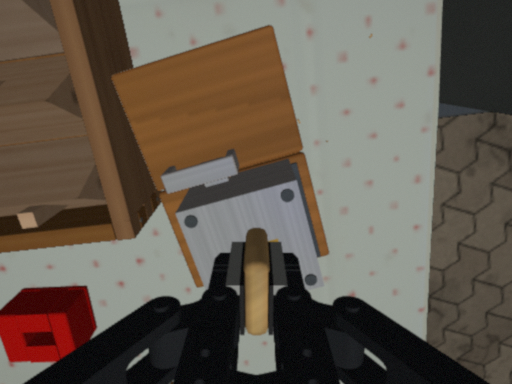

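The stop is clearly met: torque climbs to 0.27 N m, and the bolt is visible in the keeper at (220,172). Now to turn back.

```bash
python3 -m inch '[[-1,0,0,0,0,0,-0.04],[-1,0,-0.001,0,0,0,-0.08],[-1,0,-0.001,0,0,0,-0.12],[-1,0,-0.001,0,0,0,-0.16],[-1,0,-0.002,0,0,0,-0.2],[-1,-0.001,-0.002,0,0,0,-0.24],[-1,-0.001,-0.003,0,0,0,-0.28],[-1,-0.001,-0.003,0,0,0,-0.32],[-1,-0.001,-0.004,0,0,0,-0.36],[-1,-0.001,-0.004,0,0,0,-0.36]]'; python3 -c "
from h import *;print(observe()['torque'])"
```

```text
time: 14.45
tcp_pos: [0.5195, 0.0873, 0.1196]
ee_rot: [[0.847, -0.531, 0.004], [-0.531, -0.847, 0.002], [0.002, -0.003, -1.0]]
force: [0.3, 2.6, -0.8]
grip_width: 0.106
gripper_force: 59.0
[ 0.81728312 -0.21432708 -0.06895559]
```

```bash
python3 -m inch '[[-1,0,0,0,0,0,-0.04],[-1,0,0,0,0,0,-0.08],[-1,0,0,0,0,0,-0.12],[-1,0,0,0,0,0,-0.16],[-1,0,0,0,0,0,-0.2],[-1,0,0,0,0,0,-0.23],[-1,0,0,0,0,0,-0.23],[-1,0,0,0,0,0,-0.23]]'; python3 - <<'E'
from h import *
s=observe();print(s['torque']);t=np.array(s["tcp_pos"])
c=camera_info("wrist");p,d=grab_frame("wrist");np.savez("pics/w8.npz",p=p,d=d,T=c["T"])
X=cloud(d,c);hsv=cv2.cvtColor(p,cv2.COLOR_RGB2HSV);R=np.array(s["ee_rot"]);L=(X-t)@R
m=(d>0)&(abs(L[...,0])<.03)&(abs(L[...,1])<.012)&(hsv[...,1]>70)&(X[...,2]>t[2]+.008)&(X[...,2]<t[2]+.016)
q=L[m];print(len(q),np.median(q[:,2]),np.percentile(q[:,0],[1,99]),np.percentile(q[:,1],[2,98]))
# bow angle: fit y centre vs x
b=[(x,np.median(q[abs(q[:,0]-x)<.002][:,1])) for x in np.arange(-.014,.012,.004)];print(np.polyfit(*np.array(b).T,1))
z=np.load("pics/w6.npz");X=cloud(z["d"],dict(c,T=z["T"]));t=np.array([.5178,.085,.1626]);a=np.radians(9.03);R=np.array([[np.cos(a),np.sin(a),0],[np.sin(a),-np.cos(a),0],[0,0,-1]]);L=(X-t)@R;hsv=cv2.cvtColor(z["p"],cv2.COLOR_RGB2HSV)
m=(abs(L[...,0])<.03)&(abs(L[...,1])<.012)&(hsv[...,1]>70)&(X[...,2]>t[2]+.008)&(X[...,2]<t[2]+.016);q=L[m]
b=[(x,np.median(q[abs(q[:,0]-x)<.002][:,1])) for x in np.arange(-.014,.012,.004)];print("before",np.polyfit(*np.array(b).T,1),np.median(q[:,2]),np.percentile(q[:,0],[1,99]))
E
```

```text
time: 15.25
tcp_pos: [0.5191, 0.0871, 0.1195]
ee_rot: [[0.988, 0.155, 0.003], [0.155, -0.988, 0.001], [0.003, -0.001, -1.0]]
force: [1.6, 3.7, 1.1]
grip_width: 0.106
gripper_force: 59.1
[ 1.32035019 -0.56482442  0.01868223]
1762 -0.011115696865557897 [-0.01686378  0.01463136] [-0.00331388  0.00598367]
[-0.00903656  0.0013098 ]
before [-0.01303753  0.00133646] -0.010978946770217796 [-0.01752137  0.01462021]
```

Key and tool are aligned again (0.004 rad, no slip). I'll trim the lateral position and draw out gently.

```bash
python3 -m inch '[[-1,-0.002,-0.002,0,0,0,-0.001],[-1,-0.002,-0.002,-0.004,0,0,-0.001],[-1,-0.002,-0.002,-0.008,0,0,-0.001],[-1,-0.002,-0.002,-0.012,0,0,-0.001],[-1,-0.002,-0.002,-0.012,0,0,-0.001]]'
```

```text
time: 15.8
tcp_pos: [0.5165, 0.087, 0.1236]
ee_rot: [[0.987, 0.161, -0.001], [0.161, -0.987, -0.0], [-0.001, 0.0, -1.0]]
force: [-0.8, 2.6, -2.2]
grip_width: 0.109
gripper_force: 58.8
```

```bash
python3 -m inch '[[-1,0.003,-0.002,-0.007,0,0,0],[-1,0.003,-0.002,-0.014,0,0,0],[-1,0.003,-0.002,-0.02,0,0,0],[-1,0.003,-0.002,-0.02,0,0,0]]';python3 -m inch '[[-1,0,0,-0.015,0,0,0],[-1,0,0,-0.03,0,0,0],[-1,0,0,-0.06,0,0,0],[-1,0,0,-0.1,0,0,0],[-1,0,0,-0.12,0,0,0],[-1,0,0,-0.12,0,0,0]]'
```

```text
time: 16.2
tcp_pos: [0.5183, 0.088, 0.1323]
ee_rot: [[0.987, 0.161, 0.001], [0.161, -0.987, -0.0], [0.001, 0.0, -1.0]]
force: [0.1, 0.1, -1.6]
grip_width: 0.11
gripper_force: 58.9
time: 16.8
tcp_pos: [0.5189, 0.0884, 0.1815]
ee_rot: [[0.987, 0.161, 0.003], [0.161, -0.987, 0.001], [0.003, -0.001, -1.0]]
force: [-0.1, -0.2, -0.6]
grip_width: 0.106
gripper_force: 59.0
```

```bash
python3 -m inch '[[-1,-0.252,0.79,0,0,0,0.004],[-1,-0.252,0.79,0,0,0,0.004],[-1,-0.252,0.79,0,0,0,0.004],[-1,-0.252,0.79,0,0,0,0.004],[-1,-0.252,0.79,0,0,0,0.004],[-1,-0.252,0.79,0,0,0,0.004],[-1,-0.252,0.79,0,0,0,0.004],[-1,-0.252,0.79,0,0,0,0.004],[-1,-0.252,0.79,0,0,0,0.004],[-1,-0.252,0.79,0,0,0,0.004],[-1,-0.252,0.79,0,0,0,0.004]]'
python3 - <<'E'
from h import *
s=observe();t=np.array(s["tcp_pos"]);R=np.array(s["ee_rot"])
c=camera_info("wrist");p,d=grab_frame("wrist");np.savez("pics/w9.npz",p=p,d=d,T=c["T"])
def an(p,d,T,t,R):
    X=cloud(d,dict(c,T=T));L=(X-t)@R;hsv=cv2.cvtColor(p,cv2.COLOR_RGB2HSV)
    m=(d>0)&(abs(L[...,0])<.03)&(abs(L[...,1])<.012)&(hsv[...,1]>70)&(L[...,2]<-.006)&(L[...,2]>-.018);q=L[m]
    b=np.array([(x,*np.median(q[abs(q[:,0]-x)<.002][:,1:],0)) for x in np.arange(-.014,.012,.004)])
    print("x",np.percentile(q[:,0],[1,99]).round(4),"z",np.median(q[:,2]).round(4),"yaw",np.polyfit(b[:,0],b[:,1],1).round(4),"pitch",np.polyfit(b[:,0],b[:,2],1).round(4))
z=np.load("pics/w5.npz");a=np.arctan2(.149,.989);an(z["p"],z["d"],z["T"],np.array([.4695,-.2399,.179]),np.array([[np.cos(a),np.sin(a),0],[np.sin(a),-np.cos(a),0],[0,0,-1]]))
an(p,d,c["T"],t,R)
E
```

```text
time: 17.9
tcp_pos: [0.4697, -0.239, 0.1796]
ee_rot: [[0.989, 0.15, -0.0], [0.15, -0.989, 0.0], [-0.0, -0.0, -1.0]]
force: [0.6, -0.6, 0.4]
grip_width: 0.105
gripper_force: 59.1
x [-0.0174  0.015 ] z -0.0113 yaw [-0.0188  0.0012] pitch [-0.0019 -0.0115]
x [-0.0174  0.0148] z -0.0111 yaw [-0.0195  0.0012] pitch [ 0.0045 -0.0112]
```

The key sits unchanged in the grip. I'll set it back at the recorded grasp pose (0.470,-0.240).

```bash
python3 -m inch '[[-1,0.001,0.0025,0.05,0,0,0],[-1,0.001,0.0025,0.12,0,0,0],[-1,0.001,0.0025,0.19,0,0,0],[-1,0.001,0.0025,0.205,0,0,0],[-1,0.001,0.0025,0.205,0,0,0],[-1,0.001,0.0025,0.205,0,0,0]]';python3 -m inch '[[-1,0,0,0.005,0,0,0],[-1,0,0,0.01,0,0,0],[-1,0,0,0.015,0,0,0],[-1,0,0,0.02,0,0,0],[-1,0,0,0.02,0,0,0]]'
```

```text
time: 18.55
tcp_pos: [0.4711, -0.241, 0.0992]
ee_rot: [[0.989, 0.15, 0.002], [0.15, -0.989, -0.001], [0.002, 0.001, -1.0]]
force: [0.7, -0.4, -0.4]
grip_width: 0.105
gripper_force: 59.0
time: 19.05
tcp_pos: [0.4698, -0.2409, 0.0894]
ee_rot: [[0.989, 0.149, -0.001], [0.149, -0.989, 0.0], [-0.0, -0.0, -1.0]]
force: [0.4, 0.8, -0.0]
grip_width: 0.106
gripper_force: 59.0
```

```bash
python3 -m inch '[[-1,0,-0.002,0.005,0,0,0],[-1,0,-0.002,0.012,0,0,0],[-1,0,-0.002,0.02,0,0,0],[-1,0,-0.002,0.03,0,0,0],[-1,0,-0.002,0.03,0,0,0]]';python3 -m inch '[[-1,0,0,0.01,0,0,0],[-1,0,0,0.02,0,0,0],[-1,0,0,0.027,0,0,0],[-1,0,0,0.029,0,0,0],[-1,0,0,0.029,0,0,0]]'
```

```text
time: 19.55
tcp_pos: [0.4694, -0.24, 0.0769]
ee_rot: [[0.989, 0.149, -0.001], [0.149, -0.989, 0.0], [-0.001, -0.001, -1.0]]
force: [-0.8, -0.1, -0.1]
grip_width: 0.107
gripper_force: 59.0
time: 20.05
tcp_pos: [0.4697, -0.2401, 0.0658]
ee_rot: [[0.989, 0.149, -0.001], [0.149, -0.989, 0.0], [-0.001, -0.0, -1.0]]
force: [-0.3, -0.1, -1.5]
grip_width: 0.108
gripper_force: 59.0
```

Now the last 1.5 mm, release to half open, and lift off.

```bash
python3 -m inch '[[-1,0,0,0.003,0,0,0],[-1,0,0,0.004,0,0,0],[-1,0,0,0.004,0,0,0]]'; python3 -m inch '[[-0.2,0,0,0,0,0,0],[-0.2,0,0,0,0,0,0],[-0.2,0,0,0,0,0,0],[-0.2,0,0,0,0,0,0],[-0.2,0,0,0,0,0,0],[-0.2,0,0,0,0,0,0]]'; python3 -m inch '[[-0.2,0,0,-0.05,0,0,0],[-0.2,0,0,-0.17,0,0,0],[-0.2,-0.06,0,-0.29,0,0,0],[-0.2,-0.06,0,-0.29,0,0,0],[-0.2,-0.06,0,-0.29,0,0,0],[-0.2,-0.06,0,-0.29,0,0,0]]'
python3 - <<'E'
from h import *
c=camera_info("wrist");p,d=grab_frame("wrist")
X=cloud(d,c)
m=((X[...,2]>.071)&(X[...,2]<.09)&(d>0)&(abs(X[...,1]+.239)<.03)&(abs(X[...,0]-.469)<.03)).astype(np.uint8)
r=cv2.minAreaRect(np.argwhere(m)[:,::-1].astype(np.float32));b=np.array([ray("w",q,.075,c) for q in cv2.boxPoints(r)]);print(m.sum(),r,b.mean(0).round(4),np.median(X[m>0],0))
E
```

```text
time: 20.35
tcp_pos: [0.4699, -0.2401, 0.0645]
ee_rot: [[0.989, 0.149, 0.0], [0.149, -0.989, 0.0], [0.0, -0.0, -1.0]]
force: [-0.2, 1.5, -0.8]
grip_width: 0.105
gripper_force: 59.1
time: 20.95
tcp_pos: [0.4699, -0.2402, 0.0645]
ee_rot: [[0.989, 0.149, 0.0], [0.149, -0.989, -0.0], [0.0, 0.0, -1.0]]
force: [-0.6, 0.8, 0.1]
grip_width: 0.4
gripper_force: 0.0
time: 21.55
tcp_pos: [0.4457, -0.2434, 0.1795]
ee_rot: [[0.989, 0.148, -0.001], [0.148, -0.989, 0.001], [-0.001, -0.001, -1.0]]
force: [0.1, -0.3, -0.6]
grip_width: 0.401
gripper_force: 0.0
659 ((256.0, 163.5), (47.0, 14.0), 90.0) [ 0.4688 -0.241   0.075 ] [ 0.46917048 -0.24115417  0.07510181]
```

The key stands fully down: bow top at 0.0751 m, the same as at the start, and within about 2 mm of its first place. Handing in.

```bash
python3 -c "
from cell import *;print(close_job())"
```

```text
the job is handed in; nothing more can be done
None
```

The job is handed in at about 22 s on the robot clock: the key was turned to its stop, with the bolt seen in the keeper there (not looked at again afterwards), then turned home, drawn out and stood fully down in its stand and released; the hand-in returned no verdict.

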